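Crack the sealed lid of the drying box and hold it ajar

TASK

The freshly sprayed model aeroplane is drying in one of the two clear boxes: take that box's lid by its handle, pull it free of its sticky gasket without letting it fly wide open, and hold it ajar with a gap of about 20 mm at the front edge so that the paint can air without catching dust. Finish while still holding the lid like that, do not let go or prop it. Keep the other box shut and leave the things on the table and in the boxes as they are.

Things in the scene. Friction and masses are not known exactly. Their poses are not given: they have to be found in the camera images.
- left_box: clear acrylic box standing fixed on small suction feet, 140 mm front to back (x) by 200 mm wide (y), rim 66 mm above the table, 4 mm walls; its lid is hinged along the back. Origin on the table under its centre; x points from its front edge to its hinge side, y along its width, z up. It is the box on the robot's left side (y > 0) and is turned a little about the vertical, differently each time
- left_floor (a point): centre of the inner floor of the left box, 10 mm above the table; inside it is 132 by 192 mm
- left_handle (a point): middle of the steel bow handle's bar on the left lid: level round bar, 10 mm thick, along the box's y, 74 mm straight, on two uprights 90 mm apart. Lid shut: bar centre 105 mm above the table, 32 mm above the lid's top face, 42 mm in front of the box's centre (lid's front edge 32 mm further forward); from the hinge axis 112 mm forward and 38 mm up. Moves and tilts with the lid
- left_hinge (a point): middle of the hinge axis of the left lid, fixed on the box's back rim, 70 mm behind the box's centre and 67 mm above the table; the axis runs along the box's y
- left_lid (a joint): opening angle of the left lid (rad), reading noisy: 0 shut, grows as the front edge rises. The front edge is 144 mm from the hinge: 0.14 rad is a gap of about 20 mm there. The shut lid sticks to its gasket: some 12 to 20 N of upward pull at the handle breaks it within the first 1 to 4 mm of lift; the pull then drops to less than half, a few newtons. Let go, it falls shut and seals again
- right_box: clear acrylic box standing fixed on small suction feet, 140 mm front to back (x) by 200 mm wide (y), rim 66 mm above the table, 4 mm walls; its lid is hinged along the back. Origin on the table under its centre; x points from its front edge to its hinge side, y along its width, z up. It is the box on the robot's right side (y < 0) and is turned a little about the vertical, differently each time
- right_floor (a point): centre of the inner floor of the right box, 10 mm above the table; inside it is 132 by 192 mm
- right_handle (a point): middle of the steel bow handle's bar on the right lid: level round bar, 10 mm thick, along the box's y, 74 mm straight, on two uprights 90 mm apart. Lid shut: bar centre 105 mm above the table, 32 mm above the lid's top face, 42 mm in front of the box's centre (lid's front edge 32 mm further forward); from the hinge axis 112 mm forward and 38 mm up. Moves and tilts with the lid
- right_hinge (a point): middle of the hinge axis of the right lid, fixed on the box's back rim, 70 mm behind the box's centre and 67 mm above the table; the axis runs along the box's y
- right_lid (a joint): opening angle of the right lid (rad), reading noisy: 0 shut, grows as the front edge rises. The front edge is 144 mm from the hinge: 0.14 rad is a gap of about 20 mm there. The shut lid sticks to its gasket: some 12 to 20 N of upward pull at the handle breaks it within the first 1 to 4 mm of lift; the pull then drops to less than half, a few newtons. Let go, it falls shut and seals again
- plane_mid (a point): middle of the grey model aeroplane, 17.5 mm above its wheels: 90 mm long, 92 mm wingspan, 37 mm tall, loose on the floor of one of the two boxes (either one, differently each time), seen through the clear lid; x towards its nose
- sprue_mid (a point): middle of the grey flat kit frame (sprue) with unused parts, 80 by 58 by 4 mm, loose on the floor of the other box
- paint_jar: small paint jar with grey cap, 38 mm diameter, 44 mm tall, near the middle between the boxes' front halves; bystander, origin at its underside
- paint_jar_tall: white paint jar, 42 mm diameter, 52 mm tall, in front of the boxes; bystander, origin at its underside
- dropper: dropper bottle, 27 mm diameter, 88 mm tall, upright between the boxes; bystander, origin at its underside
- steel_cup: open steel cup, 60 mm across, 24 mm tall, in front of the boxes; bystander, origin at its underside
- tub: round clear tub with its lid on, 86 mm across, 53 mm tall, behind the boxes; bystander, origin at its underside
- clothes_peg: wooden clothes peg lying down, 72 mm long, 16 mm tall; bystander, origin at its underside
- brush: paint brush lying along its x, 160 mm long, 8 mm thick; bystander, origin at its underside

How it is judged:
On the way:
1. the lid of the box with the aeroplane has come free of its gasket, held by the fingers (((horizontal distance between plane_mid and left_floor below 0.08 m and value of joint left_lid above 0.055 rad and contact force between the fingers and left_lid above 0.5 N) or (horizontal distance between plane_mid and right_floor below 0.08 m and value of joint right_lid above 0.055 rad and contact force between the fingers and right_lid above 0.5 N))), for 0.1 s.
At the end, for the whole second after the job is handed in: The lid of the box with the aeroplane is held by the fingers (at least 0.8 N on it) and still (under 0.08 rad/s), open 0.07 to 0.26 rad (a gap of about 10 to 37 mm at the front edge), propped by nothing else, and the other lid is shut (under 0.02 rad) (((horizontal distance between plane_mid and left_floor below 0.08 m and value of joint left_lid between 0.07 and 0.26 rad and velocity of joint left_lid between -0.08 and 0.08 rad/s and contact force between the fingers and left_lid above 0.8 N and value of joint right_lid below 0.02 rad and contact force between left_lid and paint_jar below 0.2 N and contact force between left_lid and paint_jar_tall below 0.2 N and contact force between left_lid and dropper below 0.2 N and contact force between left_lid and steel_cup below 0.2 N and contact force between left_lid and tub below 0.2 N and contact force between left_lid and clothes_peg below 0.2 N and contact force between left_lid and brush below 0.2 N and contact force between left_lid and plane below 0.2 N and contact force between left_lid and sprue below 0.2 N) or (horizontal distance between plane_mid and right_floor below 0.08 m and value of joint right_lid between 0.07 and 0.26 rad and velocity of joint right_lid between -0.08 and 0.08 rad/s and contact force between the fingers and right_lid above 0.8 N and value of joint left_lid below 0.02 rad and contact force between right_lid and paint_jar below 0.2 N and contact force between right_lid and paint_jar_tall below 0.2 N and contact force between right_lid and dropper below 0.2 N and contact force between right_lid and steel_cup below 0.2 N and contact force between right_lid and tub below 0.2 N and contact force between right_lid and clothes_peg below 0.2 N and contact force between right_lid and brush below 0.2 N and contact force between right_lid and plane below 0.2 N and contact force between right_lid and sprue below 0.2 N))); the arm keeps its last pose, push and grip.
It fails at once if a lid is thrown wide open (over 0.45 rad, 60 mm at the front edge) (value of joint any of left_lid, right_lid above 0.45 rad).
It fails at once if the lid of the other box is opened (over 0.04 rad) ((horizontal distance between plane_mid and left_floor below 0.08 m and value of joint right_lid above 0.04 rad) or (horizontal distance between plane_mid and right_floor below 0.08 m and value of joint left_lid above 0.04 rad)).
It fails at once if a thing on the table is moved more than 25 mm or knocked over (distance of any of paint_jar, paint_jar_tall, dropper, steel_cup, tub, clothes_peg, brush from where it was at the start of the episode above 0.025 m or angle between any of paint_jar, paint_jar_tall, dropper, steel_cup, tub, clothes_peg, brush's own z axis and vertical above 0.6 rad).
It fails at once if the aeroplane or the sprue is moved more than 20 mm (distance of any of plane_mid, sprue_mid from where it was at the start of the episode above 0.02 m).
It also fails if it takes over 32 s, if anything falls off the work surface, if the arm or the gripper's body presses on something with over 40 N, if the wrist force passes 120 N, or if a joint passes its speed limit or range.

ROBOT

A 6-joint arm with a two-finger parallel gripper is mounted at the origin on the work surface. World frame = base frame: x ahead of the robot, y to its left, z up, the work surface at z = 0. Lengths are in m, angles in rad, forces in N, time in s.
With the tool pointing down it reaches from about 0.375 to 0.9 m from the base axis. Payload 3.1 kg.
Tool frame: the origin (TCP) lies midway between the tips of the shut fingers; the grasp point (between the pads) lies 19 mm behind it; z points along the fingers, y is the line along which they close (so a half turn about z gives the same grasp; the last joint's range is limited). The gripper opens to 85 mm and grips with 20 to 120 N. Pads are 22 mm wide; open, the fingers measure 114 mm over their backs; the gripper's body (76 mm by 85 mm) begins 54 mm behind the grasp point. The pads swing forward as they close: fully open they stand 13 mm farther back than shut.
Start: joints at [-1.308, 0.527, 1.433, -0, 1.181, -0.178], TCP at [0.267, -0.565, 0.192] pointing down, gripper open.
Joint ranges: [-3.08, 3.08], [-0.75, 2.2], [0.22, 2.44], [-1.43, 4.57], [0, 2.65], [-2.85, 2.85]. Speed limits (rad/s): [2.79, 2.79, 3.14, 3.14, 3.14, 3.14].

INTERFACE

Orientations are given as a unit quaternion [x, y, z, w].
In Python, from station import manip gives the robot as it stands. The module is installed in compiled form; this text tells all that it offers.
- The arm moves only by the tool apply_moves, never from a script. Its arguments are lists of equal length, an entry for each row: "claw": the gripper's target within -1 to 1 (fully open at 1, half-way at 0, shut at -1); "travel": the shift along the tool's x, y, z scaled (see below), a list of three; "turn": the turn, a rotation vector about the tool's x, y, z scaled (see below), a list of three. In form: {"claw": [claw, ...], "travel": [[dx, dy, dz], ...], "turn": [[rx, ry, rz], ...]}. A call has 1 to 5 rows; each row is the pose to reach, as a shift and turn from the pose commanded when the call began, along the tool's axes at that moment, turning the shorter way round; what a row does not reach only later rows make up. The controller multiplies each number of a shift by 800 mm and each number of a turn by 180 degrees. A row lasts 1/12 s, in which the tool goes at most 41.7 mm and 7.16 degrees, less where a joint would pass 70% of its speed; a pose out of reach is approached as far as the arm can. A call with a number of a shift or a turn outside -1 to 1 is refused whole. A call with a gripper value outside its range is refused whole. The fingers move at their own pace and stop on an object; "newtons" is the grip in N (left out, the last holds). Time passes only in rows, so rows that repeat a pose let the fingers close. It gives the time, the measured TCP pose, the force, the opening and the grip force at its end, in the units of the state.
- manip.sense(): the state, without advancing time (a new reading comes with each control period).
- manip.snapshot(name): name is "scene" or "side" or "wrist"; returns a dict with "pixels" (420x560x3 uint8, red, green, blue), "depth" (420x560 float32, m along the optical axis (not along the pixel's ray), 0 where there is no reading), "intrinsics" (3x3 intrinsics, pixels), "R" (3x3) and "t" (3): a world point X has camera coordinates R X + t. Camera axes: x right, y down, z forward; pixel columns grow to the right and rows downward; lengths in m; the calibration is good to about 2 mm. A picture is of the moment at which its call begins.
- manip.sign_off(): hands the job in; it is judged then, once.
The state is a dict: "t": time; "q": joint angles; "qd": joint speeds; "tau": joint torques, N m; "tcp_pos": TCP position; "tool_rot": TCP orientation; "force": force on the tool from outside, world axes, zero at the start; "ft_torque": the same for the moment, N m; "finger_gap": opening from 0.0 (shut) to 1.0 (fully open); "gripper_force": force on a finger pad.
Only numpy, scipy, OpenCV 4.12 (cv2) and the standard library are available. Lean on these libraries where they do the work, as an engineer would, in place of code of your own. Each camera call takes 0.05 s, during which the arm holds its last target. There are 200 camera calls.

## Working session

There is one attempt and no reset: what is moved stays moved. The work goes in short steps, Python scripts to look and compute and a tool call to move; the robot and the scene stay as the last step left them, time stands still between calls to the robot, and variables do not carry over. Pictures are saved under pics/ and viewed, at most 10 in all, crops included, and the job is handed in when it is done.

Besides the shell and the picture viewer there is one more tool, called after "Call:" by a JSON object that holds its "api" and its "payload". apply_moves: Moves the arm, as the interface text tells. Shifts and turns lie within -1 to 1; 1 stands for 800 mm of shift or 180 degrees of turn. Its arguments: {"type":"object","properties":{"claw":{"type":"array","items":{"type":"number"}},"travel":{"type":"array","items":{"type":"array","items":{"type":"number"}}},"turn":{"type":"array","items":{"type":"array","items":{"type":"number"}}},"newtons":{"type":"number"}},"required":["claw","travel","turn"]}

```bash
mkdir -p pics
python3 - <<'E'
from station import manip
import cv2,numpy as np
for n in("scene","side"):
    s=manip.snapshot(n); np.savez(f"{n}.npz",**s); cv2.imwrite(f"pics/{n}0.png",s["pixels"][:,:,::-1])
    print(n,s["intrinsics"].tolist(),(-s["R"].T@s["t"]).round(3),s["R"].round(3).tolist())
st=manip.sense(); print(st)
E
```

```text
scene [[460.1919961175157, 0.0, 282.21325329760134], [0.0, 460.1919961175157, 205.87035909043072], [0.0, 0.0, 1.0]] [0.943 0.374 0.857] [[-0.685, 0.729, 0.005], [0.605, 0.572, -0.555], [-0.407, -0.377, -0.832]]
side [[454.0764257407759, 0.0, 285.46424796145396], [0.0, 454.0764257407759, 209.37161996258843], [0.0, 0.0, 1.0]] [0.314 0.701 0.728] [[-0.949, -0.316, 0.008], [-0.213, 0.62, -0.755], [0.234, -0.718, -0.656]]
{'t': 0.1, 'q': array([-1.30847326e+00,  5.28339631e-01,  1.43377292e+00, -3.40490434e-05,
        1.18140916e+00, -1.78483119e-01]), 'qd': array([ 5.12138406e-04, -7.12900697e-04, -2.89438200e-03, -3.46784779e-04,
        1.79220073e-03,  1.64249221e-05]), 'tau': array([ 3.80507572e-04, -4.43301630e+01, -1.78587109e+01, -2.16130402e-04,
        3.84597864e-03, -9.60136504e-06]), 'tcp_pos': array([ 0.26650457, -0.56453551,  0.19075257]), 'tool_rot': array([ 9.75807532e-01,  2.18629204e-01, -5.61512451e-05, -9.63022514e-04]), 'force': array([0.55899213, 0.68121451, 0.06814493]), 'ft_torque': array([ 0.0489681 , -0.00753188, -0.00132816]), 'gripper_force': 0.0, 'finger_gap': 1.002071089036619}
```

View pics/scene0.png

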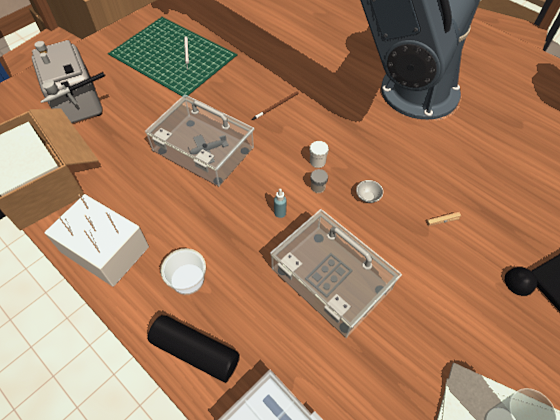

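View pics/side0.png

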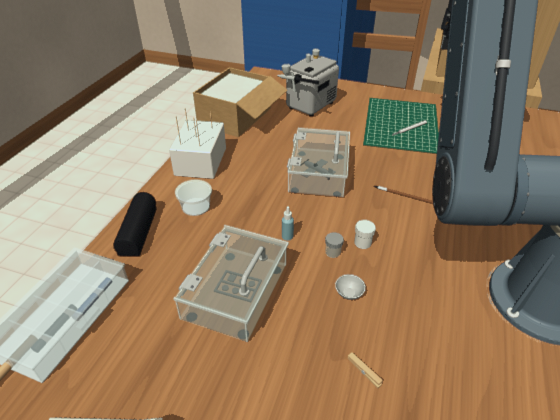

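The scene view shows the aeroplane in the far box at about (208,142), which is the right box (y<0), with its handle bar near (195,103)-(226,120). The sprue is in the near (left) box at about (327,272). The side view agrees: the right box is at (320,160). Next I'll enlarge the right box in both views.

Run:
```python
import cv2,numpy as np
a=np.load("scene.npz")["pixels"][80:200,130:270,::-1]; b=np.load("side.npz")["pixels"][115:205,275:365,::-1]
a=cv2.resize(a,None,fx=3.3333,fy=3.3333,interpolation=2)[:400]; b=cv2.resize(b,(320,320),interpolation=2)
b=cv2.copyMakeBorder(b,0,80,0,0,0)
cv2.imwrite("pics/crop.png",np.hstack([a,b]))
def ray(n,u,v,z):
    s=np.load(n+".npz");K,R,t=s["intrinsics"],s["R"],s["t"]
    d=R.T@np.linalg.inv(K)@[u,v,1];c=-R.T@t
    return c+d*(z-c[2])/d[2]
for p in((195,103),(226,120)):print(ray("scene",*p,.105).round(3))
print(ray("scene",208,142,.03))
```

```text
[ 0.505 -0.308  0.105]
[ 0.492 -0.217  0.105]
[ 0.52589239 -0.25440433  0.03      ]
```

View pics/crop.png

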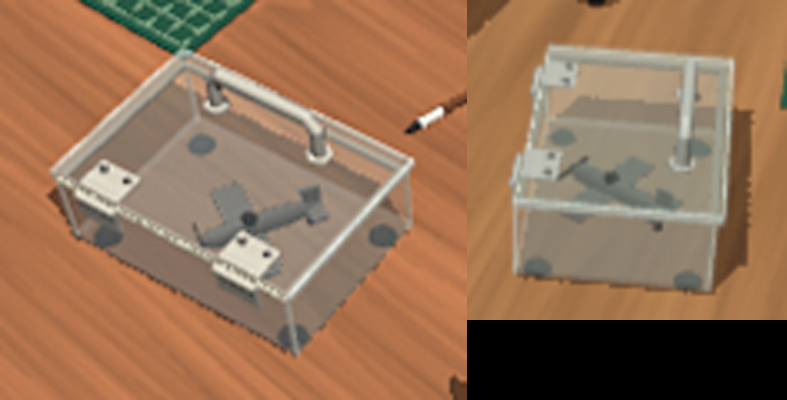

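The crop confirms the aeroplane in the right box. Crop pixels: bar (213,73)-(320,122), upright feet (217,103) and (318,155), lid corners (183,53), (412,160), (52,173) and (290,297). In the side part of the crop, the bar runs (689,62)-(684,160).

```bash
cat > h.py <<'E'
import numpy as np
def ray(n,u,v,z):
    s=np.load(n+".npz");K,R,t=s["intrinsics"],s["R"],s["t"]
    d=R.T@np.linalg.inv(K)@[u,v,1];c=-R.T@t
    return c+d*(z-c[2])/d[2]
E
python3 - <<'E'
from h import *
sc=lambda x,y,z:ray("scene",130+x/3.3333,80+y/3.3333,z)
sd=lambda x,y,z:ray("side",275+(x-467)/3.556,115+y/3.556,z)
def show(n,a,b): d=b-a; print(n,a[:2].round(4),b[:2].round(4),"mid",((a+b)/2)[:2].round(4),"len",np.hypot(*d[:2]).round(4),"ang",np.degrees(np.arctan2(-d[0],d[1])).round(1))
show("bar sc",sc(213,73,.105),sc(320,122,.105))
show("feet sc",sc(217,103,.073),sc(318,155,.073))
show("front",sc(183,53,.073),sc(412,160,.073))
show("back",sc(52,173,.073),sc(290,297,.073))
show("bar sd",sd(689,62,.105),sd(684,160,.105))
show("front sd",sd(732,60,.073),sd(721,218,.073))
E
```

```text
bar sc [ 0.5042 -0.313 ] [ 0.4852 -0.2249] mid [ 0.4947 -0.269 ] len 0.0902 ang 12.2
feet sc [ 0.5034 -0.3172] [ 0.4882 -0.2282] mid [ 0.4958 -0.2727] len 0.0903 ang 9.7
front [ 0.487  -0.3739] [ 0.4467 -0.1775] mid [ 0.4669 -0.2757] len 0.2004 ang 11.6
back [ 0.6253 -0.3483] [ 0.586  -0.1495] mid [ 0.6056 -0.2489] len 0.2027 ang 11.2
bar sd [ 0.5047 -0.3139] [ 0.4787 -0.1907] mid [ 0.4917 -0.2523] len 0.126 ang 12.0
front sd [ 0.4839 -0.3798] [ 0.4473 -0.178 ] mid [ 0.4656 -0.2789] len 0.2051 ang 10.3
```

```bash
cat >> h.py <<'E'
from station import manip
from scipy.spatial.transform import Rotation as Ro
def goal(x,y,z,yaw=11.5,th=0.0):
    s=manip.sense();R0=Ro.from_quat(s["tool_rot"])
    c,n=np.cos(np.radians(yaw)),np.sin(np.radians(yaw))
    Y=np.array([c,n,0]);Z=np.array([0,0,-1.]);X=np.cross(Y,Z)
    R1=Ro.from_matrix(np.c_[X,Y,Z])
    R1=Ro.from_rotvec(th*np.array([-n,c,0]))*R1   # lid opening turns about +box y
    d=R0.inv().apply(np.array([x,y,z])-s["tcp_pos"])
    print("travel",(d/.8).round(4),"turn",((R0.inv()*R1).as_rotvec()/np.pi).round(4))
    print("t",s["t"].round(2),"tcp",s["tcp_pos"].round(4),"F",s["force"].round(1),"gap",round(s["finger_gap"],3),"gf",round(s["gripper_force"],1))
E
python3 -c "
from h import *
goal(.496,-.27,.19)"
```

```text
travel [ 0.4165 -0.2106  0.0015] turn [-4.000e-04 -5.000e-04 -4.236e-01]Traceback (most recent call last):
  File "<string>", line 3, in <module>
    goal(.496,-.27,.19)
    ~~~~^^^^^^^^^^^^^^^
  File "h.py", line 16, in goal
    print("t",s["t"].round(2),"tcp",s["tcp_pos"].round(4),"F",s["force"].round(1),"gap",round(s["finger_gap"],3),"gf",round(s["gripper_force"],1))
              ^^^^^^^^^^^^
AttributeError: 'float' object has no attribute 'round'
```

Call:
{"api": "apply_moves", "payload": {"claw": [1,1,1,1,1], "travel": [[0.04,-0.02,0],[0.08,-0.04,0],[0.12,-0.06,0],[0.16,-0.08,0],[0.2,-0.1,0]], "turn": [[0,0,-0.04],[0,0,-0.08],[0,0,-0.12],[0,0,-0.16],[0,0,-0.2]]}}

```text
t: 0.52
tcp_pos: [0.3777, -0.4229, 0.1911]
tool_rot: [0.86, 0.51, 0.0, -0.001]
force: [0.2, 0.2, -0.3]
finger_gap: 0.998
gripper_force: 0.0
```

```bash
sed -i 's/s\["t"\].round(2)/round(s["t"],2)/' h.py; python3 -c "
from h import *
goal(.496,-.27,.19)"
```

```text
travel [0.2386 0.0382 0.0015] turn [-2.000e-04 -3.000e-04 -2.229e-01]
t 0.52 tcp [ 0.3777 -0.4229  0.1911] F [ 0.2  0.2 -0.3] gap 0.998 gf 0.0
```

Call:
{"api": "apply_moves", "payload": {"claw": [1,1,1,1,1], "travel": [[0.05,0.01,0],[0.1,0.016,0],[0.15,0.024,0],[0.19,0.03,0],[0.23,0.036,0]], "turn": [[0,0,-0.04],[0,0,-0.08],[0,0,-0.12],[0,0,-0.16],[0,0,-0.2]]}}

```text
t: 0.93
tcp_pos: [0.4922, -0.2754, 0.1913]
tool_rot: [0.661, 0.751, -0.0, -0.0]
force: [0.0, 0.1, 0.1]
finger_gap: 1.001
gripper_force: 0.0
```

```bash
python3 -c "
from h import *
import cv2
goal(.496,-.27,.19)
s=manip.snapshot('wrist'); np.savez('wrist.npz',**s); cv2.imwrite('pics/wrist.png',s['pixels'][:,:,::-1])"
```

```text
travel [0.0061 0.0056 0.0016] turn [-0.0002 -0.0002 -0.0235]
t 0.93 tcp [ 0.4922 -0.2754  0.1913] F [0.  0.1 0.1] gap 1.001 gf 0.0
```

View pics/wrist.png

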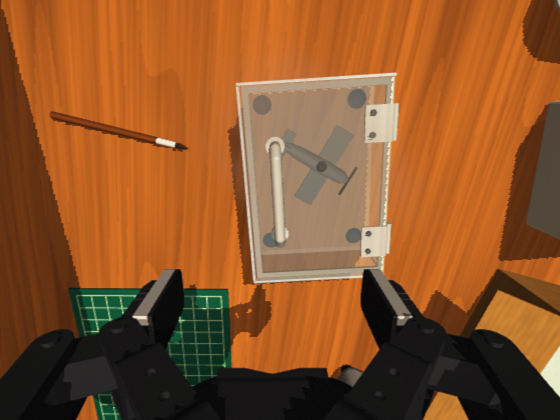

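The wrist view shows the bar running from (275,145) to (279,238), and the lid's front edge from (238,85) to (256,282). The aeroplane is at (320,167).

```bash
python3 -c "
from h import *
a=ray('wrist',275,145,.105);b=ray('wrist',279,238,.105);d=b-a
print(a,b,(a+b)/2,np.hypot(*d[:2]),np.degrees(np.arctan2(d[0],-d[1])))
a=ray('wrist',238,85,.073);b=ray('wrist',256,282,.073);d=b-a
print(a,b,(a+b)/2,np.hypot(*d[:2]),np.degrees(np.arctan2(d[0],-d[1])))
goal(.496,-.27,.13)
"
```

```text
[ 0.4871984  -0.22330984  0.105     ] [ 0.50223776 -0.30840591  0.105     ] [ 0.49471808 -0.26585788  0.105     ] 0.08641482826999199 10.022612933690205
[ 0.44773749 -0.17804638  0.073     ] [ 0.4865854  -0.37759395  0.073     ] [ 0.46716145 -0.27782016  0.073     ] 0.2032938616972407 11.016543424472545
travel [0.     0.001  0.0767] turn [ 0.0009 -0.0013 -0.0211]
t 0.98 tcp [ 0.4951 -0.2704  0.1913] F [1.7 2.3 0.9] gap 1.0 gf 0.0
```

Call:
{"api": "apply_moves", "payload": {"claw": [1,1,1,1,1], "travel": [[0,0,0.03],[0,0,0.06],[0,0,0.09],[0,0,0.115],[0,0,0.128]], "turn": [[0,0,-0.01],[0,0,-0.02],[0,0,-0.02],[0,0,-0.02],[0,0,-0.02]], "newtons": 60}}

```text
t: 1.4
tcp_pos: [0.4898, -0.2763, 0.0865]
tool_rot: [0.64, 0.769, 0.0, -0.002]
force: [-0.8, 0.3, -0.2]
finger_gap: 0.996
gripper_force: 0.0
```

```bash
python3 -c "
from h import *
goal(.4955,-.269,.088,11.3)
"
```

```text
travel [ 0.0076  0.0086 -0.0019] turn [-0.001  -0.0012 -0.0047]
t 1.4 tcp [ 0.4898 -0.2763  0.0865] F [-0.8  0.3 -0.2] gap 0.996 gf 0.0
```

Call:
{"api": "apply_moves", "payload": {"claw": [1,1,1], "travel": [[0.004,0.005,0],[0.0076,0.0086,0],[0.0076,0.0086,0]], "turn": [[0,0,-0.004],[0,0,-0.004],[0,0,-0.004]]}}

```text
t: 1.65
tcp_pos: [0.4983, -0.2702, 0.0902]
tool_rot: [0.635, 0.773, 0.0, 0.001]
force: [0.4, -0.0, 0.2]
finger_gap: 1.002
gripper_force: 0.0
```

```bash
python3 -c "
from h import *
goal(.4955,-.269,.088,11.3)
"
```

```text
travel [ 0.0022 -0.0032  0.0027] turn [ 0.0005  0.0004 -0.0004]
t 1.65 tcp [ 0.4983 -0.2702  0.0902] F [ 0.4 -0.   0.2] gap 1.002 gf 0.0
```

Call:
{"api": "apply_moves", "payload": {"claw": [0.2,-0.4,-0.6,-0.7,-0.7], "travel": [[0,-0.003,0.002],[0,-0.003,0.002],[0,-0.003,0.002],[0,-0.003,0.002],[0,-0.003,0.002]], "turn": [[0,0,0],[0,0,0],[0,0,0],[0,0,0],[0,0,0]], "newtons": 20}}

```text
t: 2.07
tcp_pos: [0.4949, -0.271, 0.088]
tool_rot: [0.635, 0.773, -0.0, 0.0]
force: [0.2, 0.3, -0.3]
finger_gap: 0.297
gripper_force: 0.0
```

```bash
python3 -c "
from h import *
goal(.4955,-.269,.088,11.3)
import cv2
s=manip.snapshot('wrist'); cv2.imwrite('pics/wrist2.png',s['pixels'][:,:,::-1])"
```

```text
travel [0.0023 0.0012 0.    ] turn [ 0.0002  0.0002 -0.0006]
t 2.07 tcp [ 0.4949 -0.271   0.088 ] F [ 0.2  0.3 -0.3] gap 0.297 gf 0.0
```

View pics/wrist2.png

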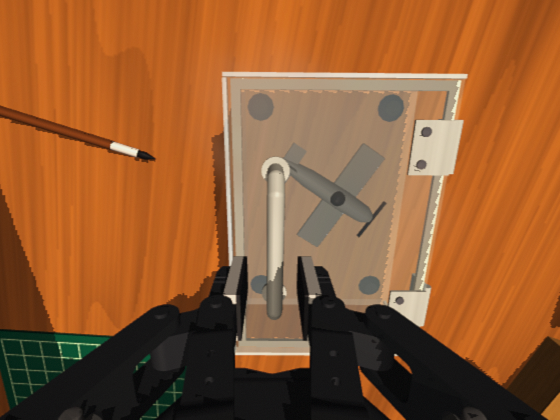

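The wrist view shows the bar centred between the fingers at column 275, running (275,170)-(275,315). I'll check the position along the bar by projecting the grasp point.

```bash
python3 -c "
from h import *
s=manip.snapshot('wrist');np.savez('w2.npz',**s);st=manip.sense()
R=Ro.from_quat(st['tool_rot']);
for p in ([0,0,-.019],[.011,0,-.019],[-.011,0,-.019]):
    c=s['R']@(R.apply(p)+st['tcp_pos'])+s['t'];q=s['intrinsics']@c;print(p,(q/q[2])[:2].round(1))
a=ray('w2',275,170,.105);b=ray('w2',275,315,.105);print(a,b,(a+b)/2,np.hypot(*(b-a)[:2]))
goal(.4955,-.269,.088,11.3)
"
```

```text
[0, 0, -0.019] [273.1 255.4]
[0.011, 0, -0.019] [273.1 238.1]
[-0.011, 0, -0.019] [273.  272.1]
[ 0.48600511 -0.22150111  0.105     ] [ 0.50440901 -0.31251832  0.105     ] [ 0.49520706 -0.26700971  0.105     ] 0.09285922549625791
travel [ 0.0021  0.0013 -0.0002] turn [ 0.0001  0.0001 -0.0006]
t 2.17 tcp [ 0.4948 -0.2709  0.0878] F [ 0.8 -0.1  0.3] gap 0.152 gf 0.0
```

Call:
{"api": "apply_moves", "payload": {"claw": [-0.85,-1,-1,-1,-1], "travel": [[0,0,0],[0,0,0],[0,0,0],[0,0,0],[0,0,0]], "turn": [[0,0,0],[0,0,0],[0,0,0],[0,0,0],[0,0,0]], "newtons": 20}}

```text
t: 2.58
tcp_pos: [0.4948, -0.2708, 0.0876]
tool_rot: [0.635, 0.773, -0.0, -0.0]
force: [-1.2, 0.2, -0.4]
finger_gap: 0.0
gripper_force: 0.0
```

Call:
{"api": "apply_moves", "payload": {"claw": [-1,-1,-1,-1,-1], "travel": [[0,0,0],[0,0,0],[0,0,0],[0,0,0],[0,0,0]], "turn": [[0,0,0],[0,0,0],[0,0,0],[0,0,0],[0,0,0]], "newtons": 60}}

```text
t: 3.0
tcp_pos: [0.4948, -0.2708, 0.0876]
tool_rot: [0.635, 0.773, -0.0, 0.0]
force: [0.3, -0.4, -0.3]
finger_gap: 0.003
gripper_force: 0.0
```

The fingers shut without gripping anything, so I'll look.

```bash
python3 -c "
from h import *
import cv2
s=manip.snapshot('wrist');np.savez('w3.npz',**s);a=s['pixels'][120:400,150:430,::-1]
s=manip.snapshot('side');np.savez('s3.npz',**s);b=s['pixels'][80:210,250:380,::-1]
cv2.imwrite('pics/c3.png',np.hstack([cv2.resize(a,(400,400)),cv2.resize(b,(400,400),interpolation=2)]))"
```

```text
(no output)
```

View pics/c3.png

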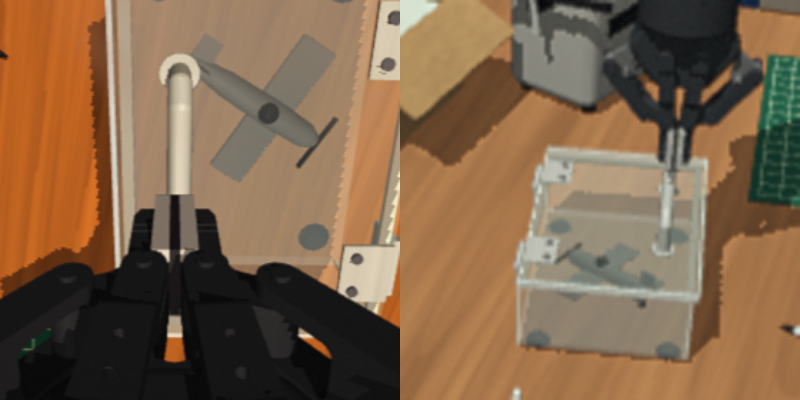

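The wrist crop shows the pads shut at about (175,220) with the bar seeming to pass under them. In the side crop the fingertips are near (672,160) and the bar starts at (665,172). I'll check heights by depth.

```bash
python3 -c "
from h import *
st=manip.sense();R=Ro.from_quat(st['tool_rot']);print(st['tcp_pos'],st['finger_gap'],st['gripper_force'])
def P(n,u,v):
    s=np.load(n+'.npz');u=int(round(u));v=int(round(v));z=s['depth'][v,u]
    return (s['R'].T@(np.linalg.inv(s['intrinsics'])@[u,v,1]*z-s['t'])).round(4)
def proj(n,X):
    s=np.load(n+'.npz');q=s['intrinsics']@(s['R']@X+s['t']);return (q/q[2])[:2].round(1)
for n in('w3','s3'):
  for p in([0,0,0],[0,0,-.019],[.011,0,0],[-.011,0,0]):print(n,p,proj(n,R.apply(p)+st['tcp_pos']))
w=lambda x,y:P('w3',150+x*.7,120+y*.7)
for p in((180,110),(180,150),(180,185),(162,205),(188,205),(165,235),(187,235),(175,205),(176,235)):print('w',p,w(*p))
d=lambda x,y:P('s3',250+(x-400)*.325,80+y*.325)
for p in((672,155),(675,145),(673,162),(668,180),(666,200),(664,235)):print('s',p,d(*p))
"
```

```text
[ 0.49478242 -0.27072025  0.08759453] 0.00043476237891878453 0.0
w3 [0, 0, 0] [273.  242.3]
w3 [0, 0, -0.019] [273.1 255.5]
w3 [0.011, 0, 0] [273.1 226.3]
w3 [-0.011, 0, 0] [273.  257.7]
s3 [0, 0, 0] [336.7 147.4]
s3 [0, 0, -0.019] [337.3 141.1]
s3 [0.011, 0, 0] [336.5 149.8]
s3 [-0.011, 0, 0] [336.9 145.1]
w (180, 110) [ 0.4891 -0.2346  0.1101]
w (180, 150) [ 0.4924 -0.2506  0.1095]
w (180, 185) [ 0.4954 -0.2654  0.1099]
w (162, 205) [ 0.4875 -0.2591  0.1411]
w (188, 205) [ 0.4963 -0.2576  0.1407]
w (165, 235) [ 0.4893 -0.2595  0.1572]
w (187, 235) [ 0.4955 -0.2584  0.157 ]
w (175, 205) [ 0.4918 -0.259   0.1398]
w (176, 235) [ 0.4922 -0.2587  0.1576]
s (672, 155) [ 0.4934 -0.2577  0.1465]
s (675, 145) [ 0.4919 -0.2595  0.1542]
s (673, 162) [ 0.4902 -0.2577  0.1387]
s (668, 180) [ 0.4975 -0.2769  0.1115]
s (666, 200) [ 0.4922 -0.2438  0.112 ]
s (664, 235) [ 0.4861 -0.2256  0.0923]
```

```bash
python3 -c "
from h import *
for n in('w3','s3'):
    s=np.load(n+'.npz');v,u=np.mgrid[:420,:560];z=s['depth']
    c=np.stack([u,v,np.ones_like(u)],-1)@np.linalg.inv(s['intrinsics']).T*z[...,None]
    X=(c-s['t'])@s['R']
    # box along-bar / across coords about tcp
    a=np.radians(11.3);d=X[...,:2]-[.4948,-.2707]
    ax=d@[np.cos(a),np.sin(a)];al=d@[-np.sin(a),np.cos(a)]
    m=(abs(ax)<.03)&(abs(al)<.025)&(z>0)
    for lo in np.arange(.07,.2,.006):
        k=m&(X[...,2]>=lo)&(X[...,2]<lo+.006)
        if k.sum():print(n,lo.round(3),k.sum(),'ax',ax[k].min().round(3),ax[k].max().round(3),'al',al[k].min().round(3),al[k].max().round(3),'row',v[k].max(),v[k].min())
"
```

```text
w3 0.07 4605 ax -0.03 0.03 al -0.025 0.025 row 267 199
w3 0.1 5 ax 0.006 0.006 al 0.0 0.009 row 254 241
w3 0.106 649 ax -0.004 0.006 al 0.001 0.025 row 255 216
w3 0.13 153 ax -0.013 0.011 al 0.007 0.013 row 268 256
w3 0.136 334 ax -0.014 0.013 al 0.008 0.013 row 274 259
w3 0.142 383 ax -0.015 0.013 al 0.007 0.013 row 282 265
w3 0.148 423 ax -0.014 0.013 al 0.007 0.013 row 289 272
w3 0.154 460 ax -0.014 0.013 al 0.007 0.013 row 296 279
w3 0.16 669 ax -0.014 0.013 al -0.01 0.013 row 340 286
w3 0.166 482 ax -0.022 0.021 al -0.008 0.015 row 338 294
w3 0.172 1817 ax -0.03 0.03 al -0.011 0.016 row 366 298
w3 0.178 2638 ax -0.03 0.03 al -0.01 0.016 row 372 308
w3 0.184 2692 ax -0.03 0.03 al -0.009 0.015 row 388 322
w3 0.19 1267 ax -0.03 0.03 al -0.009 0.02 row 400 329
w3 0.196 1542 ax -0.018 0.016 al 0.006 0.02 row 375 335
s3 0.07 175 ax -0.03 0.03 al -0.025 0.025 row 158 146
s3 0.076 28 ax -0.03 0.027 al -0.021 0.025 row 157 147
s3 0.106 36 ax -0.004 0.006 al -0.02 0.025 row 145 136
s3 0.112 3 ax 0.001 0.005 al -0.02 0.02 row 143 135
s3 0.13 13 ax -0.012 0.005 al 0.007 0.014 row 135 133
s3 0.136 18 ax -0.012 0.011 al 0.004 0.014 row 133 131
s3 0.142 27 ax -0.014 0.011 al 0.003 0.016 row 132 128
s3 0.148 24 ax -0.013 0.012 al 0.004 0.014 row 129 126
s3 0.154 22 ax -0.012 0.012 al 0.006 0.013 row 127 124
s3 0.16 24 ax -0.012 0.013 al -0.005 0.015 row 125 120
s3 0.166 23 ax -0.018 0.015 al -0.002 0.015 row 123 119
s3 0.172 55 ax -0.03 0.028 al -0.012 0.017 row 121 115
s3 0.178 54 ax -0.03 0.028 al -0.011 0.017 row 119 113
s3 0.184 73 ax -0.029 0.03 al -0.015 0.018 row 117 109
s3 0.19 30 ax -0.028 0.03 al -0.011 0.02 row 114 108
s3 0.196 22 ax -0.016 0.015 al 0.014 0.02 row 113 110
```

```bash
python3 -c "
from h import *
for n,z in(('wrist',.1913),('w2',.0878),('w3',.0876)):
    s=np.load(n+'.npz');c=-s['R'].T@s['t'];print(n,c.round(4),(c[2]-z).round(4))
goal(.4955,-.269,.043,11.3)
"
```

```text
wrist [ 0.4811 -0.1947  0.3741] 0.1828
w2 [ 0.4782 -0.191   0.2707] 0.1829
w3 [ 0.4782 -0.1909  0.2704] 0.1828
travel [0.0019 0.0013 0.0557] turn [-0.     -0.     -0.0006]
t 3.1 tcp [ 0.4948 -0.2707  0.0876] F [-0.3 -0.5  0.4] gap 0.0 gf 0.0
```

Two cameras agree that the real fingertips are at z≈0.131. That is a constant 44 mm above the reported TCP, while xy is right. I'll open, then go 43 mm lower while watching the force.

Call:
{"api": "apply_moves", "payload": {"claw": [0.4,0.4,0.4,0.4,0.4], "travel": [[0,0.002,0],[0,0.002,0],[0,0.002,0],[0,0.002,0],[0,0.002,0]], "turn": [[0,0,0],[0,0,0],[0,0,0],[0,0,0],[0,0,0]], "newtons": 20}}

```text
t: 3.52
tcp_pos: [0.4963, -0.2704, 0.0876]
tool_rot: [0.635, 0.773, -0.0, -0.0]
force: [-0.6, -0.5, -0.7]
finger_gap: 0.691
gripper_force: 0.0
```

Call:
{"api": "apply_moves", "payload": {"claw": [0.4,0.4,0.4,0.4,0.4], "travel": [[0,0,0.012],[0,0,0.024],[0,0,0.035],[0,0,0.035],[0,0,0.035]], "turn": [[0,0,0],[0,0,0],[0,0,0],[0,0,0],[0,0,0]]}}

```text
t: 3.93
tcp_pos: [0.4956, -0.2699, 0.0583]
tool_rot: [0.635, 0.773, 0.0, -0.001]
force: [0.4, 1.1, -0.3]
finger_gap: 0.697
gripper_force: 0.0
```

Call:
{"api": "apply_moves", "payload": {"claw": [0.4,0.4,0.4,0.4,0.4], "travel": [[0,0,0.006],[0,0,0.012],[0,0,0.018],[0,0,0.018],[0,0,0.018]], "turn": [[0,0,0],[0,0,0],[0,0,0],[0,0,0],[0,0,0]]}}

```text
t: 4.35
tcp_pos: [0.4961, -0.2702, 0.0448]
tool_rot: [0.635, 0.773, 0.0, -0.0]
force: [0.6, -0.1, -0.1]
finger_gap: 0.7
gripper_force: 0.0
```

```bash
python3 -c "
from h import *
import cv2
s=manip.snapshot('wrist');np.savez('w4.npz',**s);cv2.imwrite('pics/w4.png',s['pixels'][100:,:,::-1])
goal(.4955,-.269,.044,11.3)
"
```

```text
travel [ 0.002  -0.0007  0.0014] turn [-0.     -0.     -0.0006]
t 4.4 tcp [ 0.4964 -0.2704  0.0452] F [ 0.  -0.   0.6] gap 0.696 gf 0.0
```

View pics/w4.png

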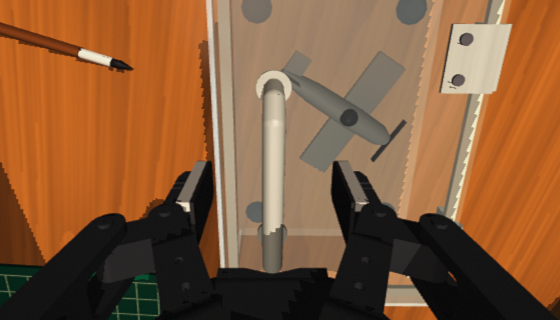

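The bar at column 273 is centred between the open pads (at columns 200 and 347), which now straddle it, with no contact force. I'll close gently, then firmly.

Call:
{"api": "apply_moves", "payload": {"claw": [0,-0.4,-0.7,-1,-1], "travel": [[0,0,0],[0,0,0],[0,0,0],[0,0,0],[0,0,0]], "turn": [[0,0,0],[0,0,0],[0,0,0],[0,0,0],[0,0,0]], "newtons": 20}}

```text
t: 4.82
tcp_pos: [0.4966, -0.2705, 0.0455]
tool_rot: [0.635, 0.773, 0.0, 0.0]
force: [-1.1, -0.4, 0.9]
finger_gap: 0.106
gripper_force: 19.5
```

Call:
{"api": "apply_moves", "payload": {"claw": [-1,-1,-1,-1,-1], "travel": [[0,0,0],[0,0,0],[0,0,0],[0,0,0],[0,0,0]], "turn": [[0,0,0],[0,0,0],[0,0,0],[0,0,0],[0,0,0]], "newtons": 60}}

```text
t: 5.23
tcp_pos: [0.4966, -0.2705, 0.0455]
tool_rot: [0.635, 0.773, 0.0, 0.0]
force: [0.3, 0.4, 4.7]
finger_gap: 0.094
gripper_force: 58.5
```

Gripped. Now I'll lift slowly.

Call:
{"api": "apply_moves", "payload": {"claw": [-1,-1,-1], "travel": [[0,0,-0.001],[0,0,-0.002],[0,0,-0.002]], "turn": [[0,0,0],[0,0,0],[0,0,0]]}}

```text
t: 5.48
tcp_pos: [0.4967, -0.2704, 0.0459]
tool_rot: [0.635, 0.773, 0.0, 0.0]
force: [4.3, 0.5, -7.3]
finger_gap: 0.093
gripper_force: 58.5
```

Call:
{"api": "apply_moves", "payload": {"claw": [-1,-1,-1], "travel": [[0,0,-0.001],[0,0,-0.002],[0,0,-0.002]], "turn": [[0,0,0],[0,0,0],[0,0,0]]}}

```text
t: 5.73
tcp_pos: [0.497, -0.2704, 0.0469]
tool_rot: [0.635, 0.773, 0.0, 0.0]
force: [6.1, 0.2, -9.6]
finger_gap: 0.093
gripper_force: 58.9
```

Call:
{"api": "apply_moves", "payload": {"claw": [-1,-1,-1], "travel": [[0,0,-0.001],[0,0,-0.002],[0,0,-0.002]], "turn": [[0,0,0],[0,0,0],[0,0,0]]}}

```text
t: 5.98
tcp_pos: [0.4979, -0.2702, 0.0493]
tool_rot: [0.635, 0.772, 0.001, 0.001]
force: [7.5, 1.1, -9.2]
finger_gap: 0.094
gripper_force: 59.1
```

Call:
{"api": "apply_moves", "payload": {"claw": [-1,-1,-1,-1], "travel": [[0,0.001,-0.001],[0,0.002,-0.003],[0,0.002,-0.005],[0,0.002,-0.005]], "turn": [[0,0,0],[0,0,0],[0,0,0],[0,0,0]]}}

```text
t: 6.32
tcp_pos: [0.4995, -0.27, 0.0535]
tool_rot: [0.635, 0.773, 0.001, 0.001]
force: [7.9, 0.6, -8.5]
finger_gap: 0.093
gripper_force: 59.1
```

Call:
{"api": "apply_moves", "payload": {"claw": [-1,-1,-1,-1], "travel": [[0,0.001,-0.001],[0,0.002,-0.003],[0,0.002,-0.005],[0,0.002,-0.005]], "turn": [[0,0,0],[0,0,0],[0,0,0],[0,0,0]]}}

```text
t: 6.65
tcp_pos: [0.5011, -0.2697, 0.0573]
tool_rot: [0.635, 0.773, 0.001, 0.001]
force: [7.7, 1.1, -10.3]
finger_gap: 0.094
gripper_force: 59.0
```

Call:
{"api": "apply_moves", "payload": {"claw": [-1,-1,-1,-1,-1], "travel": [[0,0.001,-0.001],[0,0.002,-0.003],[0,0.003,-0.005],[0,0.003,-0.005],[0,0.003,-0.005]], "turn": [[0,0,0],[0,0,0],[0,0,0],[0,0,0],[0,0,0]]}}

```text
t: 7.07
tcp_pos: [0.503, -0.2693, 0.0616]
tool_rot: [0.635, 0.773, 0.001, 0.001]
force: [5.4, 0.6, -6.5]
finger_gap: 0.093
gripper_force: 58.6
```

Call:
{"api": "apply_moves", "payload": {"claw": [-1,-1,-1,-1,-1], "travel": [[0,0,0],[0,0,0],[0,0,0],[0,0,0],[0,0,0]], "turn": [[0,0,0],[0,0,0],[0,0,0],[0,0,0],[0,0,0]]}}

```text
t: 7.48
tcp_pos: [0.5029, -0.2693, 0.0616]
tool_rot: [0.635, 0.773, 0.001, 0.001]
force: [6.1, 0.2, -6.3]
finger_gap: 0.093
gripper_force: 58.6
```

```bash
python3 -c "
from h import *
import cv2
def P(s,m):
    v,u=np.nonzero(m);z=s['depth'][v,u];return ((np.stack([u,v,0*u+1],1)@np.linalg.inv(s['intrinsics']).T*z[:,None])-s['t'])@s['R']
s=manip.snapshot('wrist');X=P(s,s['depth']>0)
a=np.radians(11.3);d=X[:,:2]-[.536,-.262];bx=d@[np.cos(a),np.sin(a)];by=d@[-np.sin(a),np.cos(a)]
k=(abs(by)<.09)&(bx>-.075)&(bx<.06)&(X[:,2]>.06)&(X[:,2]<.105)&(by>.047)
print(k.sum(),np.polyfit(bx[k],X[k,2],1))
for lo in np.arange(-.08,.07,.02):
    q=k&(bx>lo)&(bx<lo+.02);print(lo.round(2),q.sum(),np.median(X[q,2]).round(4) if q.any() else 0)
cv2.imwrite('pics/w5.png',np.hstack([s['pixels'][60:,:,::-1][:, :400],cv2.resize(manip.snapshot('side')['pixels'][80:210,250:380,::-1],(360,360),interpolation=2)]))
print(manip.sense()['tcp_pos'],manip.sense()['force'])
"
```

```text
22451 [-0.13768822  0.08386136]
-0.08 2102 0.0929
-0.06 3820 0.0908
-0.04 3683 0.088
-0.02 3429 0.0851
0.0 3229 0.0822
0.02 3103 0.0794
0.04 3085 0.0776
0.06 0 0
[ 0.50295199 -0.26929598  0.0615562 ] [ 6.10587099  0.45227962 -7.32975665]
```

View pics/w5.png

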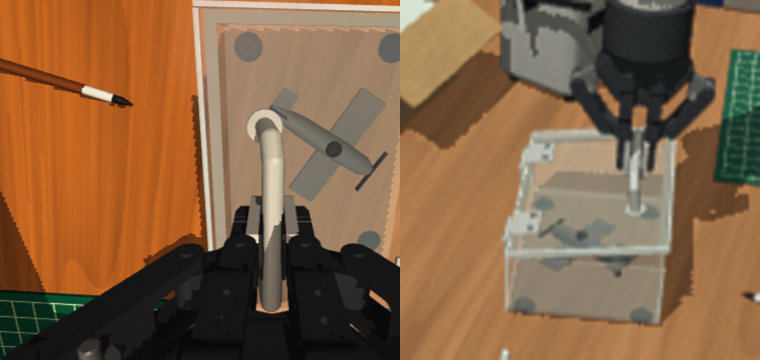

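The lid plane tilts 0.138 rad, about a 20 mm gap. The picture shows the bar held at (272,230) and the front edge raised, and the arm is still. Handing in.

```bash
python3 -c "
from station import manip
print(manip.sign_off())"
```

```text
the job is handed in; nothing more can be done
None
```

I handed the job in with the right box's lid (the aeroplane's box) off its gasket and held by its handle at about 0.138 rad, roughly a 20 mm front gap; I never touched the left box, and sign-off returned no verdict.

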